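# Close the bayonet lid of the saturator vessel

## Task

Two stainless vessels are bolted to the bench, and one of them still has its bayonet lid standing up, unlocked. Close that one with the fingertips: push its lid straight down until it is fully home, then push its bar handle round clockwise, seen from above, as far as the slots let it go. Do not lift the lid, keep off the other vessel, and leave the things on the bench where they are.

Things in the scene. Friction and masses are not known exactly. Their poses are not given: they have to be found in the camera images.
- saturator: The open vessel, fixed to the bench: stainless pot 114 mm across, 135 mm high, black sleeve on its neck, round foot 150 mm across; two short gas ports reach 85 mm from its axis on its -x side. Origin on the bench on its axis, z up. Two 8 mm pins stand out of it on opposite sides (+x and -x), 117 mm up, in two L-shaped slots in the lid's skirt.
- lid_hub (a point): Centre of the flat round top (33 mm across) of the hub in the middle of the open vessel's lid: the place to press. z up; y lies along the bar handle and turns with the lid. 211 mm above the bench with lid_press 0, 189 mm with the lid home. The lid is a stainless cap 132 mm across, 58 mm high; its top face is 42 mm below this point and bears a brass vent screw 12 mm high, 43 mm out, on the +x side.
- bar_end_a (a point): Point on the centre line of the bar handle, 55 mm from the lid's axis (hub's +y side); push here sideways. The bar is round, 14 mm thick, 151 mm long over its black end balls (19 mm across), runs level through the hub 12 mm below the hub's top, with 23 mm free beneath it. Clockwise seen from above, this end moves towards the hub's +x.
- bar_end_b (a point): The same at the bar's other end (the hub's -y side); clockwise, this end moves towards the hub's -x.
- lid_press (a joint): How far the lid is pressed down, m: starts at 0 to 0.005, 0.022 is fully home on its seat, negative is lifted. The O-ring holds the lid at any height: it stays where it is left; pressing takes about 5 to 9 N, and more only once it is home.
- lid_turn (a joint): How far the lid is turned clockwise seen from above, rad: about 0 in the slots' upright legs, 0.785 at the end of their level legs (12 mm wide slots, 45 degrees round). It turns only when the lid is home to within 2 or 3 mm, and stays where it is left. Turning takes about 5 N, pushed square to the bar 55 mm from the axis.
- locked_vessel: The other vessel, of the same make and sizes, origin on the bench on its axis, z up; its lid is already down (hub top at 189 mm) and locked. Not to be touched.
- sample_bottle: Bystander: white plastic wide-mouth bottle, 76 mm across, 163 mm high; origin at the centre of its foot.
- grease_jar: Bystander: small white jar with a black cap, 48 mm across, 42 mm high; origin at the centre of its foot.
- humidity_probe: Bystander: black and steel sensor probe 150 mm long, 17 mm thick, lying along its x axis between the vessels; origin under its middle.
- wrench: Bystander: steel wrench 160 mm long lying flat along its x axis; origin under its middle.
- screwdriver: Bystander: screwdriver 190 mm long lying along its x axis; origin under its middle.
- oring: Bystander: spare black O-ring, 120 mm across, 7 mm thick, lying flat; origin at its centre.
- brass_union: Bystander: brass pipe union 50 mm long, 24 mm high, lying along its x axis; origin under its middle.
- tape_roll: Bystander: roll of tape 80 mm across, 24 mm high, lying flat; origin at its centre, on the bench.
Not all that is in view belongs to the job. What is shaped like the saturator but pink is not meant.

How it is judged:
By the outcome, as a careful person would: the job done as asked, in the order asked, and still so for the second after the job is handed in, with the robot touching nothing.
It also fails if it takes over 51 s, if anything falls off the work surface, if the arm or the gripper's body presses on something with over 40 N, if the wrist force passes 120 N, or if a joint passes its speed limit or range.

## Robot

A 6-joint arm with a two-finger parallel gripper is mounted at the origin on the work surface. World frame = base frame: x ahead of the robot, y to its left, z up, the work surface at z = 0. Lengths are in mm, angles in rad, forces in N, time in s.
With the tool pointing down it reaches from about 375 to 900 mm from the base axis. Payload 3.1 kg.
Tool frame: the origin (TCP) lies midway between the tips of the shut fingers; the grasp point (between the pads) lies 19 mm behind it (manip.grip_depth is the distance from the TCP to the grasp point, in mm); z points along the fingers, y is the line along which they close (so a half turn about z gives the same grasp; the last joint's range is limited). The gripper opens to 87 mm and grips with 3 to 60 N. Pads are 19 mm wide; open, the fingers measure 117 mm over their backs; the gripper's body (75 mm by 190 mm) begins 51 mm behind the grasp point.
Start: joints at [-0.178, 0.527, 1.433, -0, 1.181, -0.178], TCP at [624.977, 0.034, 222.548] pointing down, gripper open.
Joint ranges: [-3.08, 3.08], [-0.75, 2.2], [0.22, 2.44], [-1.43, 4.57], [0, 2.65], [-2.85, 2.85]. Speed limits (rad/s): [2.79, 2.79, 3.14, 3.14, 3.14, 3.14].

## Interface

Orientations are given as a unit quaternion [w, x, y, z].
In Python, from station import manip, imaging gives the robot as it stands. The module is installed in compiled form; this text tells all that it offers.
- The arm moves only by the tool play_rows, never from a script. Its argument "rows" is a list of rows, each an object of numbers: "tx", "ty", "tz": the shift along the world's x, y, z scaled (see below); "wx", "wy", "wz": the turn, a rotation vector about the world's x, y, z scaled (see below); "fingers": the finger opening in mm, from 0 to 87. A call has 1 to 12 rows; each row is the pose to reach, as a shift and turn from the pose commanded when the call began, turning the shorter way round; what a row does not reach only later rows make up. The controller multiplies each number of a shift by 0.2 m and each number of a turn by 180 degrees. A row lasts 1/12 s, in which the tool goes at most 41.7 mm and 7.16 degrees, less where a joint would pass 70% of its speed; a pose out of reach is approached as far as the arm can. A call with a number of a shift or a turn outside -1 to 1 is refused whole. A call with a gripper value outside its range is refused whole. The fingers move at their own pace and stop on an object; "force" is the grip in N (left out, the last holds). Time passes only in rows, so rows that repeat a pose let the fingers close. It gives the time, the measured TCP pose, the force, the opening and the grip force at its end, in the units of the state.
- manip.observe(): the state, without advancing time (a new reading comes with each control period).
- imaging.get_image(name): name is "scene" or "side" or "wrist"; returns the picture (384x512x3 uint8, blue, green, red); there is no depth.
- imaging.calibration(name): a dict with "camera_matrix" (3x3 intrinsics, pixels), "R" (3x3) and "t" (3): a world point X has camera coordinates R X + t. Camera axes: x right, y down, z forward; pixel columns grow to the right and rows downward; lengths in mm; the calibration is good to about 2 mm. A picture is of the moment at which its call begins: read the wrist's pose just before it. calibration takes no time and is no camera call; for the wrist camera it gives the pose at the moment of the call.
- manip.finish_job(): hands the job in; it is judged then, once.
The state is a dict: "clock": time; "qpos": joint angles; "qvel": joint speeds; "effort": joint torques, N m; "position": TCP position; "tcp_rot": TCP orientation; "force": force on the tool from outside, world axes, zero at the start; "ft_torque": the same for the moment, N m; "gripper_width": finger opening in mm; "grasp_force": force on a finger pad.
Only numpy, scipy, OpenCV 4.12 (cv2) and the standard library are available. Lean on these libraries where they do the work, as an engineer would, in place of code of your own. Each camera call takes 0.05 s, during which the arm holds its last target. There are 200 camera calls.

## Working session

There is one attempt and no reset: what is moved stays moved. The work goes in short steps, Python scripts to look and compute and a tool call to move; the robot and the scene stay as the last step left them, time stands still between calls to the robot, and variables do not carry over. Pictures are saved under pics/ and viewed, at most 10 in all, crops included, and the job is handed in when it is done.

Besides the shell and the picture viewer there is one more tool, called after "Call:" as name(argument=value, ...), one argument or row to a line, values as JSON. play_rows: Moves the arm, as the interface text tells. Shifts and turns lie within -1 to 1; 1 stands for 0.2 m of shift or 180 degrees of turn. Its arguments: {"type":"object","properties":{"rows":{"type":"array","items":{"type":"object","properties":{"tx":{"type":"number","minimum":-1,"maximum":1},"ty":{"type":"number","minimum":-1,"maximum":1},"tz":{"type":"number","minimum":-1,"maximum":1},"wx":{"type":"number","minimum":-1,"maximum":1},"wy":{"type":"number","minimum":-1,"maximum":1},"wz":{"type":"number","minimum":-1,"maximum":1},"fingers":{"type":"number"}}}},"force":{"type":"number"}},"required":["rows"]}

```bash
mkdir -p pics
python3 - <<'E'
from station import manip, imaging
import cv2, numpy as np, json
print(manip.observe())
for n in ["scene","side","wrist"]:
    c=imaging.calibration(n); im=imaging.get_image(n)
    cv2.imwrite(f"pics/{n}0.png",im)
    print(n,np.array(c["camera_matrix"]).round(1).tolist(),np.array(c["R"]).round(4).tolist(),np.array(c["t"]).round(1).tolist())
a=[cv2.imread(f"pics/{n}0.png") for n in["scene","side"]]
cv2.imwrite("pics/wrist0b.png",cv2.imread("pics/wrist0.png"))
E
```

```text
{'clock': 0.0, 'qpos': array([-1.78478240e-01,  5.28444130e-01,  1.43390083e+00,  2.52321609e-05,
        1.18138669e+00, -1.78475408e-01]), 'qvel': array([-1.32295518e-03,  5.52366837e-04,  1.44628660e-03, -1.09563146e-04,
        4.85800087e-05, -4.35873379e-04]), 'effort': array([-5.45745443e-04, -4.40045428e+01, -1.76593530e+01,  6.32597599e-02,
        5.83207863e-02, -1.53719384e-04]), 'position': array([6.24272277e+02, 1.81588786e-01, 2.21585640e+02]), 'tcp_rot': array([-8.85148231e-04,  7.07110773e-01,  7.07101980e-01, -6.00396289e-04]), 'force': array([0.43531101, 0.331323  , 0.10189724]), 'ft_torque': array([-0.01077646, -0.0153087 , -0.06378556]), 'grasp_force': 0.0, 'gripper_width': 86.7895520677048}
scene [[445.2, 0.0, 256.5], [0.0, 445.2, 193.8], [0.0, 0.0, 1.0]] [[-0.1814, 0.9834, 0.0101], [0.7402, 0.1433, -0.6569], [-0.6474, -0.1117, -0.7539]] [291.2, -300.7, 1757.3]
side [[391.2, 0.0, 262.7], [0.0, 391.2, 190.8], [0.0, 0.0, 1.0]] [[0.56, -0.8284, 0.0101], [-0.5074, -0.3526, -0.7862], [0.6549, 0.4352, -0.6178]] [-455.1, 312.1, 901.9]
wrist [[314.8, 0.0, 253.8], [0.0, 314.8, 192.0], [0.0, 0.0, 1.0]] [[1.0, -0.0004, -0.002], [0.0001, -0.9597, 0.2809], [-0.0021, -0.2809, -0.9597]] [-624.2, -33.2, 392.0]
```

View pics/scene0.png

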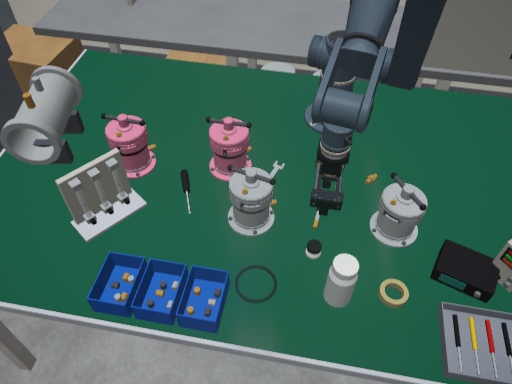

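View pics/side0.png

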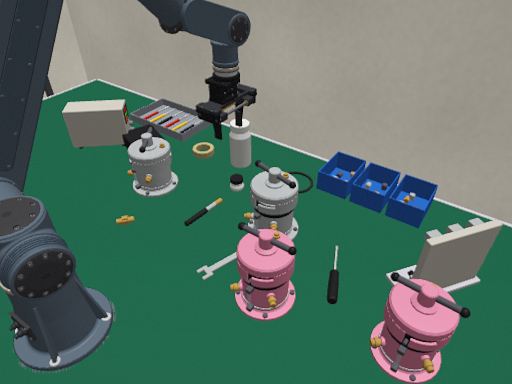

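The scene view shows two stainless vessels, A at about (251,198) and B at about (401,213). The pink ones at (230,147) and (130,145) are decoys. In the side view, A is at (274,205) and B at (150,165). A shows a dark sleeve band below its lid, so it is probably the open one. I'll confirm that in an enlarged crop.

Run:
```python
import cv2, numpy as np
s=cv2.imread("pics/scene0.png"); d=cv2.imread("pics/side0.png")
f=lambda im,x,y,w=100,h=75:cv2.resize(im[y:y+h,x:x+w],(400,300),interpolation=cv2.INTER_CUBIC)
cv2.imwrite("pics/crop.png",np.vstack([np.hstack([f(s,205,158),f(s,352,172)]),np.hstack([f(d,225,157,112,84),f(d,102,125,100,75)])]))
```

```text
(no output)
```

View pics/crop.png

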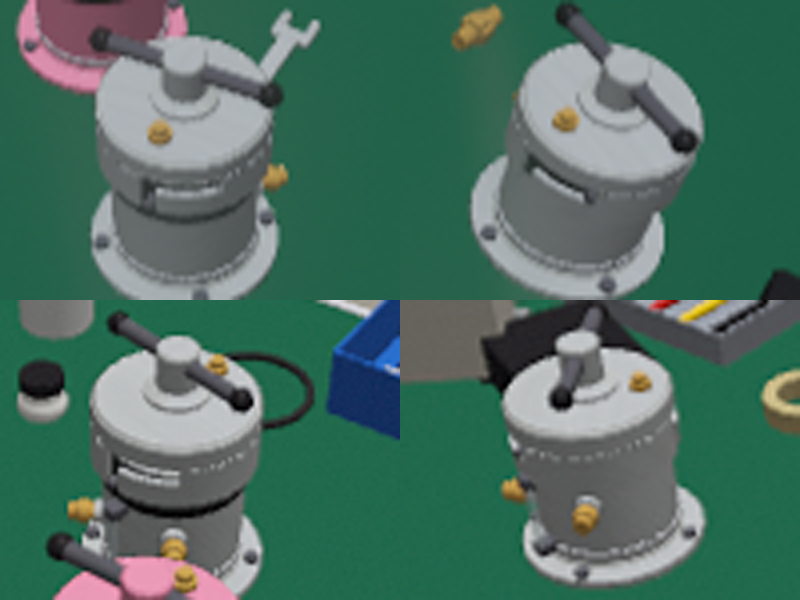

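View pics/wrist0.png

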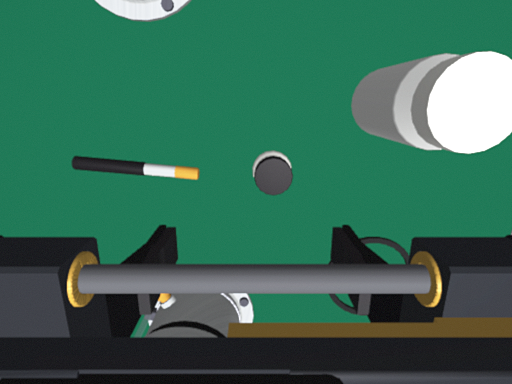

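The crops settle it. A (scene (251,198), side (274,205)) is stainless, its lid stands high with the black sleeve showing under the skirt, and the pin is in the upright slot leg, so it is the open one. B's lid is down and turned. Next I'll triangulate A's hub and end balls from both views.

```bash
cat > h.py <<'E'
import numpy as np, cv2
from scipy.optimize import least_squares
def proj(c,X):
    p=(np.array(c["R"])@np.asarray(X,float).T).T+np.array(c["t"]); K=np.array(c["camera_matrix"])
    q=(K@p.T).T; return q[:,:2]/q[:,2:]
def blob(im,p,r=5,th=45):   # centroid of the dark ball near p
    x,y=map(int,np.round(p)); w=im[y-r:y+r+1,x-r:x+r+1].max(2)
    n,l,s,c=cv2.connectedComponentsWithStats((w<th).astype(np.uint8))
    if n<2: return None
    i=1+np.argmax(s[1:,4]); return c[i]+[x-r,y-r],s[i,4]
def pts(v): # hub top, ball a (+y), ball b ; v=x,y,z,yaw (hub's y axis = (-sin,cos))
    u=np.array([-np.sin(v[3]),np.cos(v[3]),0]); h=np.array(v[:3]); b=h-[0,0,12]
    return np.array([h,b+66*u,b-66*u])
def fit(cams,obs,v0):
    f=lambda v:np.concatenate([(proj(c,pts(v))-o).ravel() for c,o in zip(cams,obs)])
    r=least_squares(f,v0,x_scale=[100,100,100,1]); return r.x,r.fun.reshape(-1,3,2)
E
python3 - <<'E'
from h import *
from station import imaging
s=cv2.imread("pics/scene0.png"); d=cv2.imread("pics/side0.png")
S=[[251,171.2],[272.8,181.7],[230.2,168]]; D=[[274.8,170.7],[258.3,163.4],[292.5,184.4]]
for im,L in((s,S),(d,D)):
    for i in(1,2):
        b=blob(im,L[i]); print(L[i],b)
cs=[imaging.calibration(n) for n in("scene","side")]
v,r=fit(cs,[np.array(S),np.array(D)],[600,-150,205,0.]); print(v.round(3)); print(r.round(2))
# free yaw: also B
for p in([[401,185.],]): pass
E
```

```text
[272.8, 181.7] (array([272.33333333, 182.33333333]), np.int32(12))
[230.2, 168] (array([229.25, 169.25]), np.int32(4))
[258.3, 163.4] (array([256.76923077, 163.84615385]), np.int32(13))
[292.5, 184.4] (array([291.66666667, 184.95833333]), np.int32(24))
[ 5.48423e+02 -2.13772e+02  2.09176e+02 -2.26000e-01]
[[[-0.29  0.58]
  [-0.78 -0.15]
  [-0.25 -0.  ]]

 [[-0.35 -0.71]
  [-0.62 -0.03]
  [-0.28  0.34]]]
```

Call:
play_rows(
  rows=[
    {"tz": 0.2, "fingers": 0},
    {"tx": -0.38, "ty": -0.7, "tz": 0.4, "fingers": 0},
    {"tx": -0.38, "ty": -0.7, "tz": 0.4, "fingers": 0},
    {"tx": -0.38, "ty": -0.7, "tz": 0.4, "fingers": 0},
    {"tx": -0.38, "ty": -0.7, "tz": 0.4, "fingers": 0},
    {"tx": -0.38, "ty": -0.7, "tz": 0.4, "fingers": 0},
    {"tx": -0.38, "ty": -0.7, "tz": 0.4, "fingers": 0},
    {"tx": -0.38, "ty": -0.7, "tz": 0.4, "fingers": 0},
    {"tx": -0.38, "ty": -0.7, "tz": 0.4, "fingers": 0},
  ],
)

```text
validation failed for argument at $.ro...
```

Run:
```python
from h import *
from station import imaging,manip
c=imaging.calibration("wrist"); im=imaging.get_image("wrist"); cv2.imwrite("pics/wrist1.png",im)
np.savez("w1.npz",K=c["camera_matrix"],R=c["R"],t=c["t"])
o=manip.observe(); print(o["position"],o["tcp_rot"],o["gripper_width"],o["force"])
print(proj(c,pts([548.4,-213.8,209.2,-.226])).round(1))
```

```text
[6.24543427e+02 1.02823351e-01 2.21902865e+02] [-5.73254129e-04  7.07092305e-01  7.07120908e-01 -4.05889700e-04] 87.0944742405172 [-0.615201   -0.16935925  1.19109008]
[[158.  482.3]
 [174.5 406.1]
 [151.5 517.2]]
```

View pics/wrist1.png

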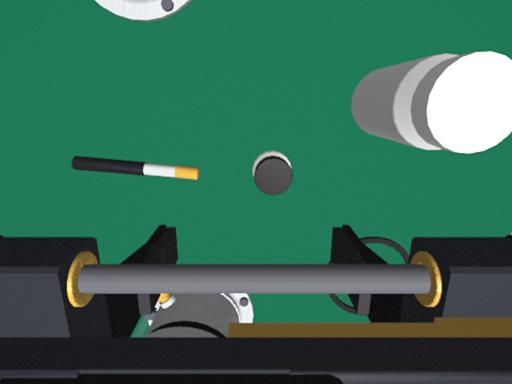

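The move was refused, so the arm is still at the start and the picture is unchanged. The vessel shows at the bottom of the frame (about (190,320)), so I need to stop on the -y side of it. I'll retry with complete rows.

Call:
play_rows(
  rows=[
    {"tx": 0, "ty": 0, "tz": 0.2, "wx": 0, "wy": 0, "wz": 0, "fingers": 0},
    {"tx": -0.2, "ty": -0.4, "tz": 0.6, "wx": 0, "wy": 0, "wz": 0, "fingers": 0},
    {"tx": -0.2, "ty": -0.4, "tz": 0.6, "wx": 0, "wy": 0, "wz": 0, "fingers": 0},
    {"tx": -0.2, "ty": -0.4, "tz": 0.6, "wx": 0, "wy": 0, "wz": 0, "fingers": 0},
    {"tx": -0.2, "ty": -0.4, "tz": 0.6, "wx": 0, "wy": 0, "wz": 0, "fingers": 0},
  ],
  force=20,
)

```text
clock: 0.62
position: [585.9, -84.7, 348.4]
tcp_rot: [0.005, 0.708, 0.706, 0.001]
force: [1.3, 0.3, 0.9]
gripper_width: 61.4
grasp_force: 0.0
```

Call:
play_rows(
  rows=[
    {"tx": -0.18, "ty": -1, "tz": 0, "wx": 0, "wy": 0, "wz": 0, "fingers": 0},
    {"tx": -0.18, "ty": -1, "tz": 0, "wx": 0, "wy": 0, "wz": 0, "fingers": 0},
    {"tx": -0.18, "ty": -1, "tz": 0, "wx": 0, "wy": 0, "wz": 0, "fingers": 0},
    {"tx": -0.18, "ty": -1, "tz": 0, "wx": 0, "wy": 0, "wz": 0, "fingers": 0},
    {"tx": -0.18, "ty": -1, "tz": 0, "wx": 0, "wy": 0, "wz": 0, "fingers": 0},
    {"tx": -0.18, "ty": -1, "tz": 0, "wx": 0, "wy": 0, "wz": 0, "fingers": 0},
    {"tx": -0.18, "ty": -1, "tz": 0, "wx": 0, "wy": 0, "wz": 0, "fingers": 0},
    {"tx": -0.18, "ty": -1, "tz": 0, "wx": 0, "wy": 0, "wz": 0, "fingers": 0},
    {"tx": -0.18, "ty": -1, "tz": 0, "wx": 0, "wy": 0, "wz": 0, "fingers": 0},
  ],
)

```text
clock: 1.37
position: [549.2, -278.2, 342.0]
tcp_rot: [-0.001, 0.707, 0.708, 0.0]
force: [0.2, 0.9, -0.1]
gripper_width: 4.1
grasp_force: 0.0
```

Run:
```python
from h import *
from station import imaging,manip
c=imaging.calibration("wrist"); im=imaging.get_image("wrist"); cv2.imwrite("pics/wrist1.png",im)
np.savez("w1.npz",camera_matrix=c["camera_matrix"],R=c["R"],t=c["t"])
o=manip.observe(); print(o["position"],o["tcp_rot"],o["gripper_width"],o["force"],np.array(c["R"]).round(3).tolist())
print(proj(c,pts([548.4,-213.8,209.2,-.226])).round(1))
```

```text
[ 549.31022752 -278.09912086  342.28494094] [-4.91345726e-04  7.06369442e-01  7.07843156e-01  1.89384646e-04] 2.272648019605919 [-0.17672536 -0.38972811  0.59564671] [[1.0, 0.001, -0.001], [0.001, -0.96, 0.28], [-0.0, -0.28, -0.96]]
[[252.8 115.3]
 [269.5  40.6]
 [238.2 180.5]]
```

View pics/wrist1.png

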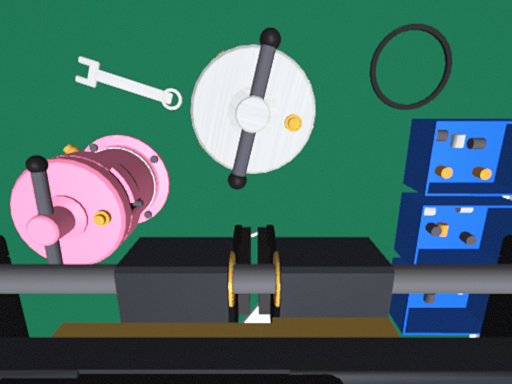

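The wrist picture shows the open vessel's lid with the hub top at about (252,113). Ball a is at (270,39), ball b at (237,181), and the brass vent is at (293,123) on the hub's +x side. All of this matches the predicted points to within about 2 px. I'll refine with all three views.

Run:
```python
from h import *
from station import imaging
im=cv2.imread("pics/wrist1.png"); c=dict(np.load("w1.npz"))
W=[[252.5,113]]
for p in([270,39],[237,181]):
    b=blob(im,p,13,60); print(b); W.append(b[0])
cs=[imaging.calibration(n) for n in("scene","side")]+[c]
S=[[251,171.2],[272.6,182],[229.8,168.6]]; D=[[274.8,170.7],[257.6,163.6],[292.1,184.7]]
v,r=fit(cs,[np.array(S),np.array(D),np.array(W)],[548,-214,205,-.2]); print(v.round(3)); print(r.round(2).tolist())
v,r=fit([c],[np.array(W)],[548,-214,205,-.2]); print("wrist only",v.round(3),r.round(2).tolist())
```

```text
(array([270.20567376,  37.07092199]), np.int32(282))
(array([236.32972973, 181.17837838]), np.int32(185))
[ 5.48045e+02 -2.12335e+02  2.10101e+02 -2.35000e-01]
[[[0.23, 0.33], [-0.12, -0.56], [0.74, -0.98]], [[-0.87, -1.1], [-0.27, -0.69], [-0.57, -0.28]], [[-0.05, 0.74], [-0.42, 1.74], [0.88, -2.04]]]
wrist only [ 5.47925e+02 -2.12017e+02  2.18087e+02 -2.38000e-01] [[[-0.23, 0.74], [0.11, -0.33], [0.13, -0.44]]]
```

Call:
play_rows(
  rows=[
    {"tx": -0.005, "ty": 0.33, "tz": 0, "wx": 0, "wy": 0, "wz": -0.075, "fingers": 0},
    {"tx": -0.005, "ty": 0.33, "tz": 0, "wx": 0, "wy": 0, "wz": -0.075, "fingers": 0},
    {"tx": -0.005, "ty": 0.33, "tz": -0.2, "wx": 0, "wy": 0, "wz": -0.075, "fingers": 0},
    {"tx": -0.005, "ty": 0.33, "tz": -0.4, "wx": 0, "wy": 0, "wz": -0.075, "fingers": 0},
    {"tx": -0.005, "ty": 0.33, "tz": -0.5, "wx": 0, "wy": 0, "wz": -0.075, "fingers": 0},
    {"tx": -0.005, "ty": 0.33, "tz": -0.59, "wx": 0, "wy": 0, "wz": -0.075, "fingers": 0},
    {"tx": -0.005, "ty": 0.33, "tz": -0.59, "wx": 0, "wy": 0, "wz": -0.075, "fingers": 0},
    {"tx": -0.005, "ty": 0.33, "tz": -0.59, "wx": 0, "wy": 0, "wz": -0.075, "fingers": 0},
    {"tx": -0.005, "ty": 0.33, "tz": -0.59, "wx": 0, "wy": 0, "wz": -0.075, "fingers": 0},
  ],
)

```text
clock: 2.17
position: [549.1, -213.6, 225.9]
tcp_rot: [0.001, 0.785, 0.62, 0.0]
force: [0.8, -0.5, -0.2]
gripper_width: 0.4
grasp_force: 0.0
```

Call:
play_rows(
  rows=[
    {"tx": -0.005, "ty": 0.005, "tz": -0.03, "wx": 0, "wy": 0, "wz": 0, "fingers": 0},
    {"tx": -0.005, "ty": 0.005, "tz": -0.05, "wx": 0, "wy": 0, "wz": 0, "fingers": 0},
    {"tx": -0.005, "ty": 0.005, "tz": -0.07, "wx": 0, "wy": 0, "wz": 0, "fingers": 0},
    {"tx": -0.005, "ty": 0.005, "tz": -0.08, "wx": 0, "wy": 0, "wz": 0, "fingers": 0},
    {"tx": -0.005, "ty": 0.005, "tz": -0.09, "wx": 0, "wy": 0, "wz": 0, "fingers": 0},
    {"tx": -0.005, "ty": 0.005, "tz": -0.1, "wx": 0, "wy": 0, "wz": 0, "fingers": 0},
    {"tx": -0.005, "ty": 0.005, "tz": -0.11, "wx": 0, "wy": 0, "wz": 0, "fingers": 0},
    {"tx": -0.005, "ty": 0.005, "tz": -0.12, "wx": 0, "wy": 0, "wz": 0, "fingers": 0},
    {"tx": -0.005, "ty": 0.005, "tz": -0.125, "wx": 0, "wy": 0, "wz": 0, "fingers": 0},
    {"tx": -0.005, "ty": 0.005, "tz": -0.125, "wx": 0, "wy": 0, "wz": 0, "fingers": 0},
  ],
)

```text
clock: 3.0
position: [547.3, -213.1, 200.6]
tcp_rot: [0.001, 0.785, 0.619, 0.0]
force: [-0.3, 1.2, 5.1]
gripper_width: 0.3
grasp_force: 2.3
```

Call:
play_rows(
  rows=[
    {"tx": 0, "ty": 0, "tz": -0.01, "wx": 0, "wy": 0, "wz": 0, "fingers": 0},
    {"tx": 0, "ty": 0, "tz": -0.02, "wx": 0, "wy": 0, "wz": 0, "fingers": 0},
    {"tx": 0, "ty": 0, "tz": -0.03, "wx": 0, "wy": 0, "wz": 0, "fingers": 0},
    {"tx": 0, "ty": 0, "tz": -0.04, "wx": 0, "wy": 0, "wz": 0, "fingers": 0},
    {"tx": 0, "ty": 0, "tz": -0.045, "wx": 0, "wy": 0, "wz": 0, "fingers": 0},
    {"tx": 0, "ty": 0, "tz": -0.05, "wx": 0, "wy": 0, "wz": 0, "fingers": 0},
    {"tx": 0, "ty": 0, "tz": -0.055, "wx": 0, "wy": 0, "wz": 0, "fingers": 0},
    {"tx": 0, "ty": 0, "tz": -0.055, "wx": 0, "wy": 0, "wz": 0, "fingers": 0},
  ],
)

```text
clock: 3.67
position: [547.3, -213.1, 189.5]
tcp_rot: [0.001, 0.785, 0.619, 0.0]
force: [-0.8, 0.4, 4.9]
gripper_width: 0.3
grasp_force: 2.4
```

Call:
play_rows(
  rows=[
    {"tx": 0, "ty": 0, "tz": -0.005, "wx": 0, "wy": 0, "wz": 0, "fingers": 0},
    {"tx": 0, "ty": 0, "tz": -0.01, "wx": 0, "wy": 0, "wz": 0, "fingers": 0},
    {"tx": 0, "ty": 0, "tz": -0.01, "wx": 0, "wy": 0, "wz": 0, "fingers": 0},
    {"tx": 0, "ty": 0, "tz": -0.01, "wx": 0, "wy": 0, "wz": 0, "fingers": 0},
  ],
)

```text
clock: 4.0
position: [547.4, -213.2, 189.2]
tcp_rot: [0.001, 0.785, 0.619, 0.0]
force: [-2.4, 2.2, 12.8]
gripper_width: 0.8
grasp_force: 6.6
```

Call:
play_rows(
  rows=[
    {"tx": 0, "ty": 0, "tz": -0.005, "wx": 0, "wy": 0, "wz": 0, "fingers": 0},
    {"tx": 0, "ty": 0, "tz": -0.01, "wx": 0, "wy": 0, "wz": 0, "fingers": 0},
    {"tx": 0, "ty": 0, "tz": -0.01, "wx": 0, "wy": 0, "wz": 0, "fingers": 0},
    {"tx": 0, "ty": 0, "tz": -0.01, "wx": 0, "wy": 0, "wz": 0, "fingers": 0},
  ],
)

```text
clock: 4.33
position: [547.6, -213.2, 189.1]
tcp_rot: [0.002, 0.785, 0.619, 0.001]
force: [-5.5, 4.1, 21.8]
gripper_width: 0.3
grasp_force: 11.1
```

Call:
play_rows(
  rows=[
    {"tx": 0, "ty": 0, "tz": 0.1, "wx": 0, "wy": 0, "wz": 0, "fingers": 0},
    {"tx": 0, "ty": 0, "tz": 0.2, "wx": 0, "wy": 0, "wz": 0, "fingers": 0},
    {"tx": -0.085, "ty": 0.1, "tz": 0.2, "wx": 0, "wy": 0, "wz": 0, "fingers": 0},
    {"tx": -0.085, "ty": 0.31, "tz": 0.2, "wx": 0, "wy": 0, "wz": 0, "fingers": 0},
    {"tx": -0.085, "ty": 0.31, "tz": 0.2, "wx": 0, "wy": 0, "wz": 0, "fingers": 0},
    {"tx": -0.085, "ty": 0.31, "tz": 0.2, "wx": 0, "wy": 0, "wz": 0, "fingers": 0},
    {"tx": -0.085, "ty": 0.31, "tz": 0.1, "wx": 0, "wy": 0, "wz": 0, "fingers": 0},
    {"tx": -0.085, "ty": 0.31, "tz": 0.03, "wx": 0, "wy": 0, "wz": 0, "fingers": 0},
    {"tx": -0.085, "ty": 0.31, "tz": -0.04, "wx": 0, "wy": 0, "wz": 0, "fingers": 0},
    {"tx": -0.085, "ty": 0.31, "tz": -0.1, "wx": 0, "wy": 0, "wz": 0, "fingers": 0},
    {"tx": -0.085, "ty": 0.31, "tz": -0.1, "wx": 0, "wy": 0, "wz": 0, "fingers": 0},
  ],
)

```text
clock: 5.25
position: [528.8, -151.4, 162.1]
tcp_rot: [-0.002, 0.786, 0.619, -0.001]
force: [-1.2, 0.0, 0.7]
gripper_width: 0.4
grasp_force: 0.0
```

Run:
```python
from station import imaging,manip
import cv2,numpy as np
a=imaging.get_image("scene")[140:240,195:329]; b=imaging.get_image("side")[110:245,190:370]
cv2.imwrite("pics/p2.png",np.hstack([cv2.resize(x,(400,300),interpolation=cv2.INTER_CUBIC) for x in(a,b)]))
```

```text
(no output)
```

View pics/p2.png

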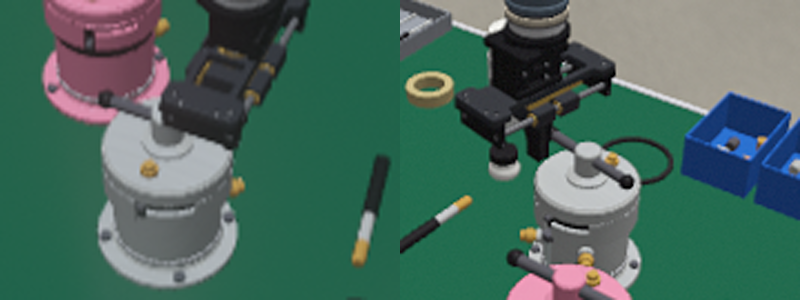

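Both views show the lid down, with the sleeve covered, and the shut fingers just behind the bar's a-end with nothing touched. Next I'll work out the push arc.

Run:
```python
import numpy as np
from station import manip
o=manip.observe(); print(o["position"].round(1),o["force"].round(1))
H=np.array([548,-212.5]);p0=np.array([529.5,-151.2]);y0=-.236
for d,dp in [(28,0),(24,0)]+[(22,x) for x in range(0,56,5)]:
    y=y0-np.radians(dp); c=H+55*np.array([-np.sin(y),np.cos(y)])-d*np.array([np.cos(y),np.sin(y)])
    print(d,dp,((c-p0)/200).round(3),round(-dp/180,3))
```

```text
[ 530.1 -151.8  164.2] [ 0.3 -0.  -0.1]
28 0 [ 0.021 -0.006] 0.0
24 0 [ 0.04  -0.011] 0.0
22 0 [ 0.05  -0.013] 0.0
22 5 [ 0.076 -0.011] -0.028
22 10 [ 0.101 -0.01 ] -0.056
22 15 [ 0.127 -0.012] -0.083
22 20 [ 0.153 -0.016] -0.111
22 25 [ 0.178 -0.023] -0.139
22 30 [ 0.202 -0.031] -0.167
22 35 [ 0.226 -0.042] -0.194
22 40 [ 0.248 -0.055] -0.222
22 45 [ 0.27  -0.069] -0.25
22 50 [ 0.29  -0.085] -0.278
22 55 [ 0.308 -0.103] -0.306
```

Call:
play_rows(
  rows=[
    {"tx": 0.02, "ty": -0.006, "tz": 0, "wx": 0, "wy": 0, "wz": 0, "fingers": 0},
    {"tx": 0.04, "ty": -0.011, "tz": 0, "wx": 0, "wy": 0, "wz": 0, "fingers": 0},
    {"tx": 0.05, "ty": -0.013, "tz": 0, "wx": 0, "wy": 0, "wz": 0, "fingers": 0},
    {"tx": 0.063, "ty": -0.012, "tz": 0, "wx": 0, "wy": 0, "wz": -0.014, "fingers": 0},
    {"tx": 0.076, "ty": -0.011, "tz": 0, "wx": 0, "wy": 0, "wz": -0.028, "fingers": 0},
    {"tx": 0.088, "ty": -0.01, "tz": 0, "wx": 0, "wy": 0, "wz": -0.042, "fingers": 0},
    {"tx": 0.101, "ty": -0.01, "tz": 0, "wx": 0, "wy": 0, "wz": -0.056, "fingers": 0},
    {"tx": 0.114, "ty": -0.011, "tz": 0, "wx": 0, "wy": 0, "wz": -0.07, "fingers": 0},
    {"tx": 0.127, "ty": -0.012, "tz": 0, "wx": 0, "wy": 0, "wz": -0.083, "fingers": 0},
    {"tx": 0.127, "ty": -0.012, "tz": 0, "wx": 0, "wy": 0, "wz": -0.083, "fingers": 0},
  ],
)

```text
clock: 6.18
position: [554.3, -153.4, 164.9]
tcp_rot: [-0.001, 0.859, 0.512, -0.001]
force: [-4.5, -0.3, 2.4]
gripper_width: 0.5
grasp_force: 1.8
```

Call:
play_rows(
  rows=[
    {"tx": 0.013, "ty": -0.002, "tz": 0, "wx": 0, "wy": 0, "wz": -0.014, "fingers": 0},
    {"tx": 0.026, "ty": -0.004, "tz": 0, "wx": 0, "wy": 0, "wz": -0.028, "fingers": 0},
    {"tx": 0.038, "ty": -0.007, "tz": 0, "wx": 0, "wy": 0, "wz": -0.042, "fingers": 0},
    {"tx": 0.051, "ty": -0.011, "tz": 0, "wx": 0, "wy": 0, "wz": -0.056, "fingers": 0},
    {"tx": 0.063, "ty": -0.015, "tz": 0, "wx": 0, "wy": 0, "wz": -0.07, "fingers": 0},
    {"tx": 0.075, "ty": -0.019, "tz": 0, "wx": 0, "wy": 0, "wz": -0.084, "fingers": 0},
    {"tx": 0.087, "ty": -0.024, "tz": 0, "wx": 0, "wy": 0, "wz": -0.098, "fingers": 0},
    {"tx": 0.099, "ty": -0.03, "tz": 0, "wx": 0, "wy": 0, "wz": -0.111, "fingers": 0},
    {"tx": 0.11, "ty": -0.036, "tz": 0, "wx": 0, "wy": 0, "wz": -0.125, "fingers": 0},
    {"tx": 0.121, "ty": -0.043, "tz": 0, "wx": 0, "wy": 0, "wz": -0.139, "fingers": 0},
    {"tx": 0.121, "ty": -0.043, "tz": 0, "wx": 0, "wy": 0, "wz": -0.139, "fingers": 0},
  ],
)

```text
clock: 7.1
position: [578.8, -161.3, 164.7]
tcp_rot: [-0.001, 0.95, 0.314, -0.001]
force: [-4.2, 2.4, 2.6]
gripper_width: 0.1
grasp_force: 1.8
```

Call:
play_rows(
  rows=[
    {"tx": 0.006, "ty": -0.004, "tz": 0, "wx": 0, "wy": 0, "wz": -0.007, "fingers": 0},
    {"tx": 0.011, "ty": -0.007, "tz": 0, "wx": 0, "wy": 0, "wz": -0.014, "fingers": 0},
    {"tx": 0.017, "ty": -0.011, "tz": 0, "wx": 0, "wy": 0, "wz": -0.021, "fingers": 0},
    {"tx": 0.022, "ty": -0.014, "tz": 0, "wx": 0, "wy": 0, "wz": -0.028, "fingers": 0},
    {"tx": 0.022, "ty": -0.014, "tz": 0, "wx": 0, "wy": 0, "wz": -0.028, "fingers": 0},
    {"tx": 0.022, "ty": -0.014, "tz": 0, "wx": 0, "wy": 0, "wz": -0.028, "fingers": 0},
  ],
)

```text
clock: 7.6
position: [584.1, -164.9, 164.5]
tcp_rot: [0.0, 0.962, 0.271, 0.0]
force: [-2.1, 0.9, 1.4]
gripper_width: -0.0
grasp_force: 1.7
```

Call:
play_rows(
  rows=[
    {"tx": 0.005, "ty": -0.004, "tz": 0, "wx": 0, "wy": 0, "wz": -0.007, "fingers": 0},
    {"tx": 0.01, "ty": -0.008, "tz": 0, "wx": 0, "wy": 0, "wz": -0.014, "fingers": 0},
    {"tx": 0.015, "ty": -0.012, "tz": 0, "wx": 0, "wy": 0, "wz": -0.021, "fingers": 0},
    {"tx": 0.02, "ty": -0.016, "tz": 0, "wx": 0, "wy": 0, "wz": -0.028, "fingers": 0},
    {"tx": 0.02, "ty": -0.016, "tz": 0, "wx": 0, "wy": 0, "wz": -0.028, "fingers": 0},
  ],
)

```text
clock: 8.02
position: [587.0, -166.7, 164.4]
tcp_rot: [-0.002, 0.974, 0.228, -0.001]
force: [-5.5, 4.4, 4.3]
gripper_width: 0.4
grasp_force: 3.5
```

Call:
play_rows(
  rows=[
    {"tx": 0.005, "ty": -0.007, "tz": 0, "wx": 0, "wy": 0, "wz": 0, "fingers": 0},
    {"tx": 0.008, "ty": -0.013, "tz": 0, "wx": 0, "wy": 0, "wz": 0, "fingers": 0},
    {"tx": 0.008, "ty": -0.013, "tz": 0, "wx": 0, "wy": 0, "wz": 0, "fingers": 0},
    {"tx": 0.008, "ty": -0.013, "tz": 0, "wx": 0, "wy": 0, "wz": 0, "fingers": 0},
  ],
)

```text
clock: 8.35
position: [587.1, -167.0, 164.4]
tcp_rot: [-0.004, 0.974, 0.228, -0.002]
force: [-7.7, 10.1, 7.2]
gripper_width: 0.4
grasp_force: 5.9
```

The bar has stopped against the slot end: force is rising with no further movement. I'll back straight off, rise, and check.

Call:
play_rows(
  rows=[
    {"tx": -0.025, "ty": 0.04, "tz": 0, "wx": 0, "wy": 0, "wz": 0, "fingers": 0},
    {"tx": -0.055, "ty": 0.09, "tz": 0, "wx": 0, "wy": 0, "wz": 0, "fingers": 0},
    {"tx": -0.055, "ty": 0.09, "tz": 0, "wx": 0, "wy": 0, "wz": 0, "fingers": 0},
    {"tx": -0.055, "ty": 0.09, "tz": 0.15, "wx": 0, "wy": 0, "wz": 0, "fingers": 0},
    {"tx": -0.055, "ty": 0.09, "tz": 0.35, "wx": 0, "wy": 0, "wz": 0, "fingers": 0},
    {"tx": -0.055, "ty": 0.09, "tz": 0.55, "wx": 0, "wy": 0, "wz": 0, "fingers": 0},
    {"tx": -0.055, "ty": 0.09, "tz": 0.75, "wx": 0, "wy": 0, "wz": 0, "fingers": 0},
    {"tx": -0.055, "ty": 0.09, "tz": 0.88, "wx": 0, "wy": 0, "wz": 0, "fingers": 0},
    {"tx": -0.055, "ty": 0.09, "tz": 0.88, "wx": 0, "wy": 0, "wz": 0, "fingers": 0},
  ],
)

```text
clock: 9.1
position: [583.0, -154.8, 348.6]
tcp_rot: [0.006, 0.973, 0.229, 0.007]
force: [0.6, -0.8, -0.2]
gripper_width: 0.4
grasp_force: 0.0
```

Call:
play_rows(
  rows=[
    {"tx": -0.14, "ty": -0.66, "tz": 0, "wx": 0, "wy": 0, "wz": 0.2, "fingers": 0},
    {"tx": -0.14, "ty": -0.66, "tz": 0, "wx": 0, "wy": 0, "wz": 0.35, "fingers": 0},
    {"tx": -0.14, "ty": -0.66, "tz": 0, "wx": 0, "wy": 0, "wz": 0.35, "fingers": 0},
    {"tx": -0.14, "ty": -0.66, "tz": 0, "wx": 0, "wy": 0, "wz": 0.35, "fingers": 0},
    {"tx": -0.14, "ty": -0.66, "tz": 0, "wx": 0, "wy": 0, "wz": 0.35, "fingers": 0},
    {"tx": -0.14, "ty": -0.66, "tz": 0, "wx": 0, "wy": 0, "wz": 0.35, "fingers": 0},
    {"tx": -0.14, "ty": -0.66, "tz": 0, "wx": 0, "wy": 0, "wz": 0.35, "fingers": 0},
    {"tx": -0.14, "ty": -0.66, "tz": 0, "wx": 0, "wy": 0, "wz": 0.35, "fingers": 0},
    {"tx": -0.14, "ty": -0.66, "tz": 0, "wx": 0, "wy": 0, "wz": 0.35, "fingers": 0},
    {"tx": -0.14, "ty": -0.66, "tz": 0, "wx": 0, "wy": 0, "wz": 0.35, "fingers": 0},
    {"tx": -0.14, "ty": -0.66, "tz": 0, "wx": 0, "wy": 0, "wz": 0.35, "fingers": 0},
  ],
)

```text
clock: 10.02
position: [550.8, -285.0, 339.9]
tcp_rot: [0.0, 0.712, 0.703, -0.0]
force: [0.1, 0.4, 0.2]
gripper_width: 0.7
grasp_force: 0.0
```

Run:
```python
from h import *
from station import imaging,manip
c=imaging.calibration("wrist"); im=imaging.get_image("wrist"); cv2.imwrite("pics/wrist3.png",im)
np.savez("w3.npz",camera_matrix=c["camera_matrix"],R=c["R"],t=c["t"])
o=manip.observe(); print(o["clock"],o["position"],o["tcp_rot"],o["force"])
for a in(-.236-.785,-.236-.7): print(proj(c,pts([548,-212.5,189,a])).round(1).tolist())
```

```text
10.0667 [ 550.783166   -284.89596934  340.06623797] [ 1.73705413e-04  7.11516200e-01  7.02669669e-01 -4.63724198e-05] [ 0.15669612  0.64782962 -0.06376264]
[[249.5, 105.6], [307.4, 67.5], [195.6, 140.9]]
[[249.5, 105.6], [304.3, 62.4], [198.9, 145.4]]
```

View pics/wrist3.png

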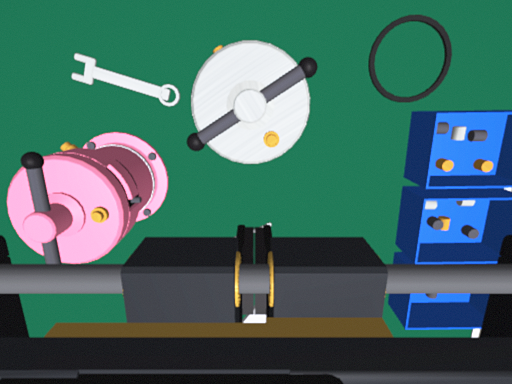

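Balls at about (309,67) and (195,142), hub at (250,105). These fit the prediction for a home lid turned 0.785 rad, and the wrench and O-ring haven't moved. One number check, then I'll hand in.

Run:
```python
from h import *
from station import manip
im=cv2.imread("pics/wrist3.png"); c=dict(np.load("w3.npz"))
W=np.array([[249.8,105.5],blob(im,[309,67],12,60)[0],blob(im,[195,142],12,60)[0]])
v,r=fit([c],[W],[548,-212,189,-1.]); t=-.236-v[3]; print(v.round(3),"turn",round(t,3),r.round(2).tolist())
if abs(t-.785)<.04: print(manip.finish_job())
```

```text
[ 548.027 -212.397  196.468   -1.014] turn 0.778 [[[-0.33, 0.1], [0.16, -0.04], [0.18, -0.06]]]
the job is handed in; nothing more can be done
None
```

The job is handed in: the lid was pressed fully home (hub top at about 189 mm), then its bar turned clockwise to the slot stop (about 0.78 rad measured), with the fingers withdrawn and no contact made with the other vessel or the bench items.

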